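# Mount the red bobbin and hold the inspection mirror on it

## Task

Put the red bobbin onto the upright spindle, fully down on its shoulder, and let go of it. Then take the yellow grip on top of the spring-return mirror and turn the mirror until the little camera looking into it sees the red bobbin about in the middle of its picture (the brass needle under the mirror then points at the bobbin). Finish while still gripping the mirror at that angle, since it springs back if let go; leave the other things on the bench where they are.

Things in the scene. Friction and masses are not known exactly. Their poses are not given: they have to be found in the camera images.
- bobbin_red: The red bobbin to mount: empty wooden bobbin core standing loose and upright, 70 mm tall, red flanges 46 mm across and 10 mm thick at top and bottom, barrel 34 mm across with a red band round its middle, through hole 16 mm, about 60 g. Origin at the centre of its underside, z up. It stands in one of three places shared with the blue and white bobbins.
- bobbin_red_band (a point): Centre of the red band, on the red bobbin's axis 35 mm above its underside: the marker that the camera must see.
- spindle: Winder spindle, fixed to the bench: green round foot 90 mm across and 20 mm high, steel shoulder 34 mm across up to 45 mm above the bench, then an upright steel pin 11 mm across with a tapered tip, ending 123 mm above the bench (8 mm above the top of a seated bobbin). Origin at the centre of its underside on the bench.
- seat (a point): Centre of the spindle's shoulder, 45 mm above the bench, where the underside of a seated bobbin rests.
- station: Grey base plate fixed to the bench, 330 x 90 x 12 mm, carrying a mirror and a small black camera. Origin on the bench exactly below the mirror's upright turning axis; its x axis runs along the plate from the mirror to the camera (the plate reaches from 60 mm behind the axis to 270 mm towards the camera; the camera's top is at 103 mm height). z up.
- lens (a point): Front of the camera's lens, 80 mm above the bench, 180 mm from the mirror's axis; the camera looks straight at that axis.
- mirror: Flat upright mirror, frame 86 x 86 mm, turning about an upright axis. Origin on the axis at 80 mm height in the plane of the reflecting face; x is the face's outward normal, z up. At rest a spring (0.06 N m per rad, no latch) keeps it at a stop, facing the lens; it turns only clockwise seen from above, up to 1.35 rad. Turning it by an angle turns the camera's reflected line of sight by twice that.
- grip (a point): Middle of the yellow grip on top of the mirror, on its turning axis, 160 mm above the bench: an upright bar 14 mm thick along the mirror's x, 44 mm long along its y, from 140 to 180 mm above the bench. Pinch it from above across its 14 mm and turn; the camera sees the bobbin somewhere between 0.4 and 1.15 rad from rest.
- needle: Brass needle 108 mm long with an orange tip, 25 mm above the bench under the mirror, geared to the mirror to turn twice as far about the same axis. Its x axis points from the mirror's axis along the needle, which is always the direction in which the camera looks after reflection (at rest: back at the camera). Origin on the axis at 80 mm height, z up. Do not handle it.
- bobbin_blue: Bystander: same bobbin with blue flanges and band. Origin at the centre of its underside.
- bobbin_white: Bystander: same bobbin with white flanges and band. Origin at the centre of its underside.
- glue: Bystander: white glue bottle, 56 mm across and about 130 mm tall, standing. Origin at the centre of its underside.
- tin: Bystander: blue round tin 90 mm across, 50 mm tall. Origin at the centre of its underside.
- cup: Bystander: white cup 72 mm across, 85 mm tall. Origin at the centre of its underside.
- brush: Bystander: a brush lying on the bench.
- offcut: Bystander: wooden offcut 110 x 50 x 30 mm.
There are look-alikes about, which are no part of the job. Several things look just like the bobbin_red: the one meant starts farthest to the robot's right.

How it is judged:
By the outcome, as a careful person would: the job done as asked, in the order asked, and still so for the second after the job is handed in, while the arm keeps its last pose, push and grip.
It also fails if it takes over 54 s, if anything falls off the work surface, if the arm or the gripper's body presses on something with over 40 N, if the wrist force passes 120 N, or if a joint passes its speed limit or range.

## Robot

A 7-joint arm with a two-finger parallel gripper is mounted at the origin on the work surface. World frame = base frame: x ahead of the robot, y to its left, z up, the work surface at z = 0. Lengths are in m, angles in rad, forces in N, time in s.
With the tool pointing down it reaches from about 0.425 to 0.925 m from the base axis. Payload 6.8 kg.
Tool frame: the origin (TCP) lies between the finger pads; the fingertips stand 22 mm ahead of it and the grasp point (between the pads) lies 3 mm ahead of it (bot.tip_reach is the distance from the TCP to the fingertips, in m); z points along the fingers, x is the direction in which the jaws open and shut, and the axes are right-handed (so a half turn about z gives the same grasp; the last joint's range is limited). The gripper opens to 85 mm and grips with 20 to 120 N. Pads are 22 mm wide; open, the fingers measure 114 mm over their backs; the gripper's body (76 mm by 85 mm) begins 54 mm behind the grasp point. The pads swing forward as they close: fully open they stand 13 mm farther back than shut.
Start: joints at [1.059, 0.477, 0.022, 1.555, -0.011, 1.109, -0.083], TCP at [0.265, -0.621, 0.253] pointing down, gripper open.
Joint ranges: [-2.96, 2.96], [-0.34, 2.1], [-1.41, 1.46], [0.24, 2.44], [-1.37, 4.51], [0.17, 1.92], [-2.96, 2.96]. Speed limits (rad/s): [2.39, 2.39, 3.14, 3.14, 3.14, 3.14, 3.14].

## Interface

Orientations are given as a unit quaternion [w, x, y, z].
In Python, from station import bot gives the robot as it stands.
- The arm moves only by the tool step_arm, never from a script. Its argument "targets" is a list of rows, each a list of 5 numbers: the shift along the tool's x, y, z in mm, then the turn about the tool's z in degrees, then the closure, from 0 (fully open) to 1 (shut). In form: [[dx, dy, dz, spin, jaw], ...]. A call has 1 to 20 rows; each row is the pose to reach, as a shift and turn from the pose commanded when the call began, along the tool's axes at that moment; what a row does not reach only later rows make up. A row lasts 1/12 s, in which the tool goes at most 41.7 mm and 7.16 degrees, less where a joint would pass 70% of its speed; a pose out of reach is approached as far as the arm can. A call with a gripper value outside its range is refused whole. The fingers move at their own pace and stop on an object; "newtons" is the grip in N (left out, the last holds). Time passes only in rows, so rows that repeat a pose let the fingers close. It gives the time, the measured TCP pose, the force and the opening at its end, in the units of the state.
- bot.get_obs(): the state, without advancing time (a new reading comes with each control period).
- bot.read_camera(name): name is "side" or "top"; returns a dict with "frame" (400x640x3 uint8, red, green, blue), "z_map" (400x640 float32, m along the optical axis (not along the pixel's ray), 0 where there is no reading), "fov_y" (degrees; the focal length in pixels is half the picture's height over the tangent of half this angle, whatever the lens; pixels are square), "cx", "cy" (the principal point, pixels), "distortion" ([k1, k2, p1, p2, k3] as OpenCV has them; the pictures are not rectified), "R" (3x3) and "t" (3): a world point X has camera coordinates R X + t. Camera axes: x right, y down, z forward; pixel columns grow to the right and rows downward; lengths in m; the calibration is good to about 2 mm. A picture is of the moment at which its call begins.
- bot.hand_in(): hands the job in, once; it reports no verdict.
The state is a dict: "t": time; "q": joint angles; "joint_vel": joint speeds; "joint_torque": joint torques, N m; "eef_pos": TCP position; "tool_rot": TCP orientation; "contact_force": force on the tool from outside, world axes, zero at the start; "torque": the same for the moment, N m; "gripper_width": opening from 0.0 (shut) to 1.0 (fully open).
Only numpy, scipy, OpenCV 4.12 (cv2) and the standard library are available. Lean on these libraries where they do the work, as an engineer would, in place of code of your own. Each camera call takes 0.05 s, during which the arm holds its last target.

## Working session

There is one attempt and no reset: what is moved stays moved. The work goes in short steps, Python scripts to look and compute and a tool call to move; the robot and the scene stay as the last step left them, time stands still between calls to the robot, and variables do not carry over. Pictures are saved under pics/ and viewed, and the job is handed in when it is done.

Besides the shell and the picture viewer there is one more tool, called after "Request:" as name(argument=value, ...) on one line, values as JSON. step_arm: Moves the arm, as the interface text tells. Its arguments: {"type":"object","properties":{"targets":{"type":"array"},"newtons":{"type":"number"}},"required":["targets"]}

```bash
ls; mkdir -p pics; cat > h.py <<'E'
import numpy as np, cv2
from station import bot
def cam(n):
    c=bot.read_camera(n); f=200/np.tan(np.radians(c['fov_y'])/2)
    c['K']=np.array([[f,0,c['cx']],[0,f,c['cy']],[0,0,1]]); c['D']=np.array(c['distortion'],float); c['R']=np.array(c['R']);c['t']=np.array(c['t']); return c
def ray(c,uv):
    p=cv2.undistortPoints(np.array(uv,float).reshape(-1,1,2),c['K'],c['D']).reshape(-1,2)
    d=np.c_[p,np.ones(len(p))]@c['R']; o=-c['R'].T@c['t']; return o,d
def plane(c,uv,z):
    o,d=ray(c,uv); return o+d*((z-o[2])/d[:,2])[:,None]
def pts(c,uv):
    o,d=ray(c,uv); uv=np.array(uv,int).reshape(-1,2); return o+d*c['z_map'][uv[:,1],uv[:,0]][:,None]
def proj(c,X):
    return cv2.projectPoints(np.array(X,float).reshape(-1,1,3),cv2.Rodrigues(c['R'])[0],c['t'],c['K'],c['D'])[0].reshape(-1,2)
def save(c,name): cv2.imwrite('pics/'+name,c['frame'][:,:,::-1])
E
python3 - <<'E'
from h import *
for n in('top','side'):
    c=cam(n); save(c,n+'0.png'); print(n,c['fov_y'],c['cx'],c['cy'],c['D'],-c['R'].T@c['t'],c['R'])
print(bot.get_obs(),bot.tip_reach)
E
```

```text
pics
top 46.171466043067475 333.70086909383673 201.09860209276042 [0.01757376 0.         0.         0.         0.        ] [ 0.37955094 -0.01178705  1.29792334] [[-0.00381758 -0.99994527 -0.00974079]
 [-0.99471195  0.00479699 -0.10259205]
 [ 0.10263316  0.00929763 -0.99467582]]
side 51.0589142697144 322.509882327331 198.9851672204996 [-0.07855893  0.          0.          0.          0.        ] [0.47957647 0.96194932 0.7871234 ] [[-0.99938214 -0.02957034 -0.01899836]
 [-0.00152435  0.57649056 -0.81710239]
 [ 0.03511437 -0.81656857 -0.57617944]]
{'t': 0.1, 'q': array([ 1.05889315,  0.47770323,  0.02236257,  1.55634471, -0.01147639,
        1.10928854, -0.08310902]), 'joint_vel': array([ 0.00032655, -0.00299461,  0.00113165, -0.00249182, -0.00038669,
       -0.00025085,  0.00061601]), 'joint_torque': array([ 3.95550480e-03, -5.97765648e+01,  1.61343846e+00, -2.81955224e+01,
        1.28356920e-02,  4.96500594e-03, -8.32924002e-06]), 'eef_pos': array([ 0.26500315, -0.62027185,  0.25243615]), 'tool_rot': array([-3.81849607e-04,  8.34542143e-01, -5.50943517e-01, -7.11741428e-04]), 'contact_force': array([-0.53039601,  1.57156625, -0.31268306]), 'torque': array([-0.00986707,  0.00299457, -0.01912211]), 'gripper_width': 0.9957638460669753} 0.022
```

View pics/top0.png

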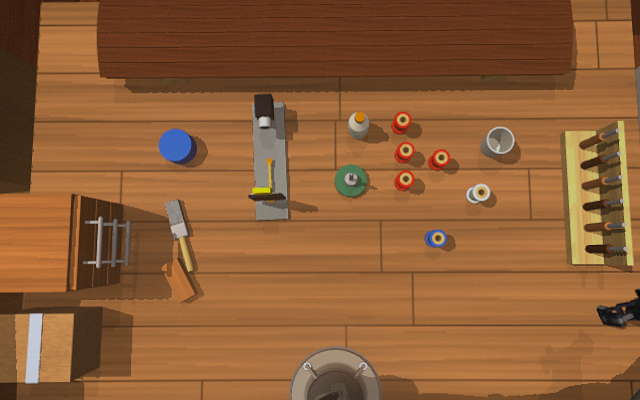

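View pics/side0.png

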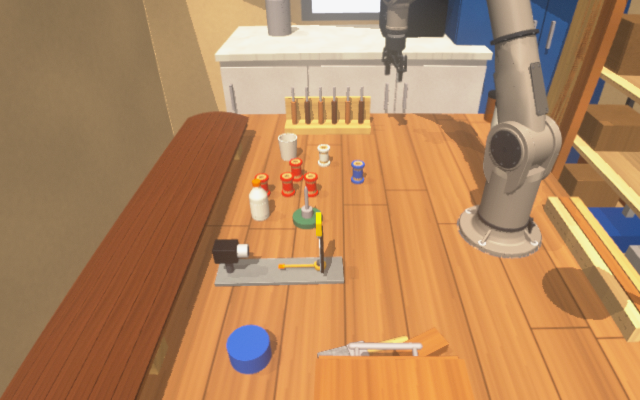

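Red candidates in the top view are (402,122), (405,152), (405,180) and (440,160). The last is farthest to the robot's right (−y is image right), so it should be the one meant. I'll confirm it in a crop and measure.

```bash
python3 - <<'E'
from h import *
c=cam('top'); im=c['frame']
cv2.imwrite('pics/crop1.png',cv2.resize(im[90:270,240:520],None,fx=2.8,fy=2.8,interpolation=cv2.INTER_CUBIC)[:,:,::-1])
s=cam('side'); cv2.imwrite('pics/crop2.png',cv2.resize(s['frame'][120:300,200:400],None,fx=3.3,fy=3.3,interpolation=cv2.INTER_CUBIC)[:,:,::-1])
print(plane(c,[(402,122),(405,152),(405,180),(440,160)],.07).round(3))
# z_map based: points with height
v,u=np.mgrid[0:400,0:640]; uv=np.c_[u.ravel(),v.ravel()]
P=pts(c,uv).reshape(400,640,3)
hsv=cv2.cvtColor(im,cv2.COLOR_RGB2HSV)
red=((hsv[...,0]<5)|(hsv[...,0]>174))&(hsv[...,1]>180)&(hsv[...,2]>110)
n,l,st,ce=cv2.connectedComponentsWithStats(red.astype(np.uint8))
for i in range(1,n):
    if st[i,4]>30: print('red',st[i],ce[i])
# top surfaces from depth: 
for name,(u0,v0,u1,v1),z0,z1 in [('red',(422,145,458,175),.062,.076),('blue',(420,225,455,255),.062,.076),('white',(460,178,495,208),.062,.076),('shoulder',(333,165,370,195),.035,.055),('pin',(333,160,370,195),.06,.13),('foot',(325,155,378,205),.012,.028),('cup',(480,120,520,160),.08,.095),('r2',(390,108,416,134),.062,.076),('r3',(390,140,420,164),.062,.076),('r4',(390,168,420,192),.062,.076),('glue',(340,105,378,140),.09,.14)]:
    Q=P[v0:v1,u0:u1].reshape(-1,3); Q=Q[(Q[:,2]>z0)&(Q[:,2]<z1)]
    if len(Q): print(name,len(Q),Q.mean(0).round(4),((Q.max(0)+Q.min(0))/2).round(4),np.ptp(Q,axis=0).round(3))
h=hsv
yel=(h[...,0]>22)&(h[...,0]<34)&(h[...,1]>200)&(h[...,2]>120); yel[:,:240]=0;yel[:,300:]=0
Q=P[yel]; print('yel',len(Q)); G=Q[Q[:,2]>.13]; print(G.mean(0),G.min(0),G.max(0),len(G))
E
```

```text
[[ 0.718 -0.184  0.07 ]
 [ 0.636 -0.19   0.07 ]
 [ 0.561 -0.189  0.07 ]
 [ 0.614 -0.282  0.07 ]]
red [392 112  19  22 121] [400.02479339 123.66942149]
red [395 142  19  21 117] [402.82051282 153.18803419]
red [429 150  21  20 131] [437.60305344 160.6259542 ]
red [395 171  19  19 120] [402.83333333 181.53333333]
red 210 [ 0.6198 -0.2835  0.0706] [ 0.6197 -0.2836  0.0691] [0.045 0.045 0.014]
blue 216 [ 0.4081 -0.2688  0.0711] [ 0.4084 -0.2697  0.0693] [0.042 0.044 0.013]
white 216 [ 0.5274 -0.3847  0.0708] [ 0.5272 -0.3869  0.069 ] [0.045 0.047 0.014]
shoulder 98 [ 0.5661 -0.045   0.0464] [ 0.5681 -0.0456  0.0445] [0.033 0.03  0.015]
pin 28 [ 0.5665 -0.0446  0.1047] [ 0.5683 -0.045   0.094 ] [0.011 0.01  0.063]
foot 696 [ 0.5672 -0.045   0.0211] [ 0.5681 -0.0449  0.0204] [0.087 0.088 0.015]
cup 157 [ 0.6652 -0.4384  0.0855] [ 0.6656 -0.4373  0.086 ] [0.071 0.071 0.012]
r2 208 [ 0.7225 -0.1834  0.0707] [ 0.7232 -0.184   0.0693] [0.045 0.044 0.013]
r3 207 [ 0.6406 -0.19    0.0708] [ 0.6409 -0.1901  0.0691] [0.045 0.043 0.014]
r4 214 [ 0.5635 -0.1886  0.0708] [ 0.564  -0.1888  0.0694] [0.043 0.043 0.012]
glue 227 [ 0.7105 -0.0658  0.1108] [ 0.714  -0.0665  0.114 ] [0.045 0.045 0.048]
yel 98
[0.52227004 0.17393893 0.1805437 ] [0.51514126 0.15161525 0.17493696] [0.52955618 0.195474   0.1858448 ] 95
```

View pics/crop1.png

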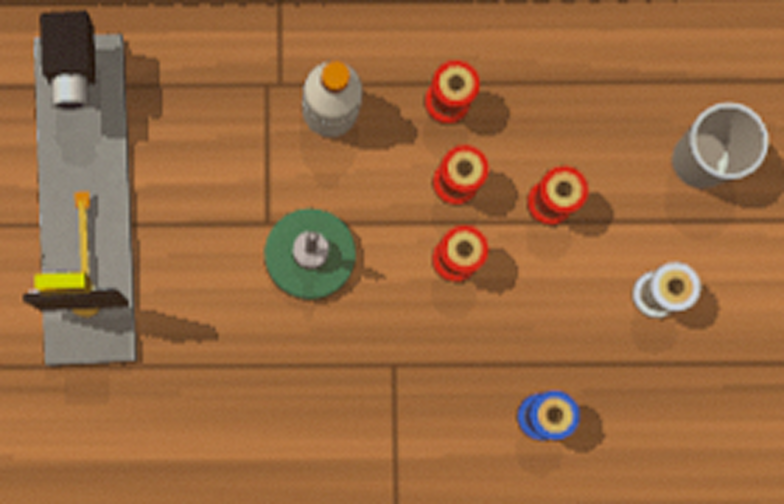

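View pics/crop2.png

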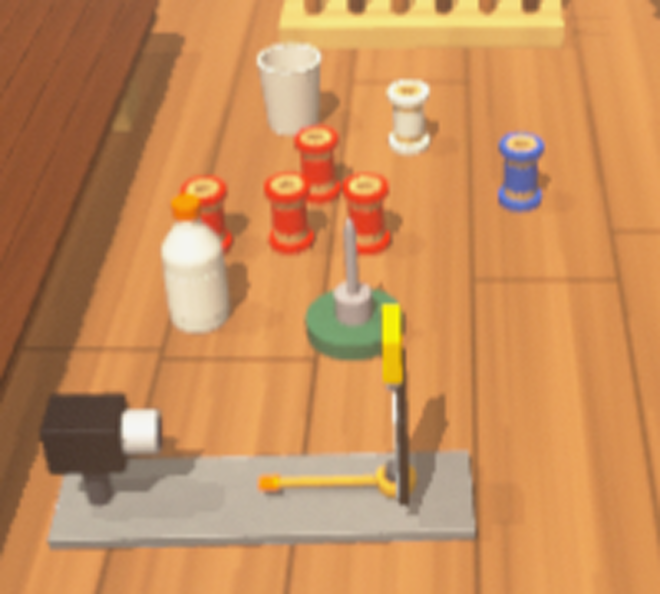

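The crop confirms it: the red bobbin at (440,160) is the rightmost of the reds, and the others form the column at x≈402–405. Next I'll cross-check with the side view and work out the first move.

```bash
cat >> h.py <<'E'
from scipy.spatial.transform import Rotation as Ro
def tool():
    o=bot.get_obs(); q=o['tool_rot']; R=Ro.from_quat([q[1],q[2],q[3],q[0]]).as_matrix(); return np.array(o['eef_pos']),R,o
def shift(X,ang=None):
    p,R,o=tool(); d=R.T@(np.array(X)-p)*1000; a=np.degrees(np.arctan2(R[1,0],R[0,0]))
    print('pos',p.round(4),'jaw ang',a.round(2),'z',R[:,2].round(4),'shift',d.round(1),'spin',None if ang is None else round((a-ang+90)%180-90,2),'q7',o['q'][6].round(2),'w',round(o['gripper_width'],3),'t',o['t'],'F',o['contact_force'].round(1))
def cloud(c,box,z0,z1):
    v,u=np.mgrid[box[1]:box[3],box[0]:box[2]]; uv=np.c_[u.ravel(),v.ravel()]
    Q=pts(c,uv); return Q[(Q[:,2]>z0)&(Q[:,2]<z1)]
def circ(Q):
    h=cv2.convexHull((Q[:,:2]*1000).astype(np.float32)); (x,y),r=cv2.minEnclosingCircle(h); return x/1000,y/1000,r
E
python3 - <<'E'
from h import *
s=cam('side'); c=cam('top')
for n,b,z0,z1 in [('red',(282,152,305,185),.064,.076),('pin',(296,180,318,215),.055,.13),('shoulder',(296,200,318,222),.042,.05),('foot',(285,195,330,235),.017,.026)]:
    Q=cloud(s,b,z0,z1); print(n,len(Q),Q.mean(0).round(4),((Q.max(0)+Q.min(0))/2).round(4),np.array(circ(Q)).round(4))
for n,b,z0,z1 in [('red',(422,145,458,175),.066,.076),('shoulder',(333,165,370,195),.042,.05),('foot',(325,155,378,205),.017,.028)]:
    Q=cloud(c,b,z0,z1);print('top',n,np.array(circ(Q)).round(4))
# mirror/ grip/ plate via side & top
hs=cv2.cvtColor(s['frame'],cv2.COLOR_RGB2HSV); y=(hs[...,0]>22)&(hs[...,0]<34)&(hs[...,1]>180)
v,u=np.nonzero(y); m=(u>305)&(u<335)&(v>200)&(v<245); Q=pts(s,np.c_[u[m],v[m]]); print('grip side',Q.min(0),Q.max(0),len(Q))
Q=cloud(c,(245,90,300,225),.009,.0155); r=cv2.minAreaRect((Q[:,:2]*1000).astype(np.float32)); print('plate',r,cv2.boxPoints(r))
shift([.6198,-.2835,.2],0)
E
```

```text
red 151 [ 0.6308 -0.2312  0.0674] [ 0.6235 -0.2316  0.0683] [ 0.6312 -0.2311 71.2883]
pin 96 [ 0.5702 -0.0699  0.0833] [ 0.5674 -0.1063  0.0895] [ 0.5615 -0.1063 70.7774]
shoulder 63 [ 0.5712 -0.0398  0.0455] [ 0.5714 -0.0412  0.0461] [ 0.572  -0.0414 19.4825]
foot 267 [ 0.5766 -0.0331  0.0204] [ 0.5723 -0.0402  0.0214] [ 5.7180e-01 -4.2000e-02  4.6294e+01]
top red [ 0.6203 -0.2846 23.2485]
top shoulder [ 0.5681 -0.0452 16.8316]
top foot [ 0.5683 -0.0454 44.7152]
grip side [ 0.47957647 -0.04682664  0.01967778] [0.53059704 0.96194932 0.7871234 ] 128
plate ((643.37841796875, 175.26077270507812), (364.52862548828125, 146.3022003173828), 0.22905097901821136) [[460.82312 247.68265]
 [461.40796 101.38162]
 [825.9337  102.8389 ]
 [825.3489  249.13992]]
pos [ 0.2652 -0.6206  0.253 ] jaw ang -66.87 z [-3.e-04  5.e-04 -1.e+00] shift [-170.6 -458.6   53.1] spin -66.87 q7 -0.08 w 1.0 t 0.3 F [ 0.9  0.1 -0.2]
```

Request:
step_arm(targets=[[-28,-77,0,-7,0],[-57,-153,0,-14,0],[-85,-229,10,-21,0],[-114,-306,20,-28,0],[-142,-382,30,-35,0],[-170,-460,50,-42,0],[-170,-460,53,-49,0],[-170,-460,53,-56,0],[-170,-460,53,-63,0],[-170,-460,53,-67,0],[-170,-460,53,-67,0],[-170,-460,53,-67,0],[-170,-460,53,-67,0],[-170,-460,53,-67,0],[-170,-460,53,-67,0]], newtons=40)

```text
t: 1.55
eef_pos: [0.621, -0.2843, 0.2]
tool_rot: [0.0, 1.0, 0.001, -0.0]
contact_force: [-0.5, 0.1, -0.4]
gripper_width: 1.001
```

```bash
python3 - <<'E'
from h import *
s=cam('side')
hs=cv2.cvtColor(s['frame'],cv2.COLOR_RGB2HSV)
red=((hs[...,0]<6)|(hs[...,0]>172))&(hs[...,1]>150)
cv2.imwrite('pics/a1.png',cv2.resize(s['frame'][60:240,230:410],None,fx=3.3,fy=3.3)[:,:,::-1])
Q=cloud(s,(285,150,306,168),.066,.077); print(len(Q),np.array(circ(Q)).round(4))
shift([.621,-.2835,.066],0)
E
```

```text
52 [ 0.6218 -0.2775 25.4409]
pos [ 0.6205 -0.2854  0.2003] jaw ang 0.02 z [-8.0e-04 -1.2e-03 -1.0e+00] shift [  0.6  -2.  134.3] spin 0.02 q7 0.19 w 0.998 t 1.6 F [-0.8 -1.1  0.3]
```

View pics/a1.png

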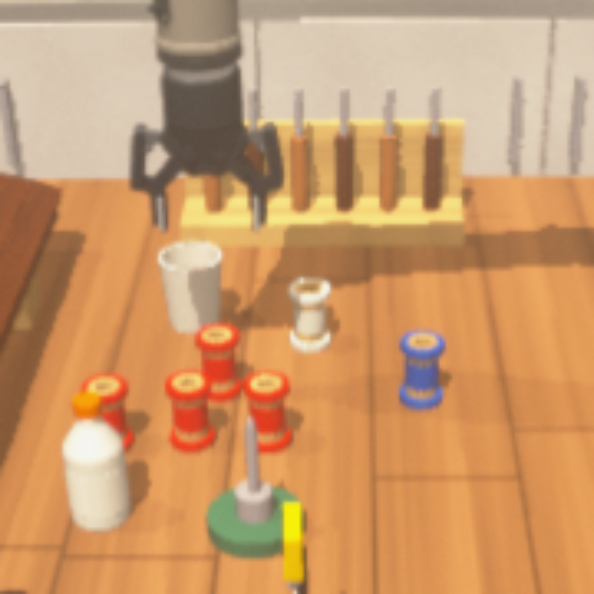

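The view from the side shows the open jaws above the rear red bobbin (crop 217,335), with the fingers clear of its neighbours. I'll descend to the top flange and close.

Request:
step_arm(targets=[[0,-2,30,0,0],[0,-2,60,0,0],[0,-2,85,0,0],[0,-2,105,0,0],[0,-2,120,0,0],[0,-2,130,0,0],[0,-2,134,0,0],[0,-2,134,0,0],[0,-2,134,0,0],[0,-2,134,0,0.3],[0,-2,134,0,0.6],[0,-2,134,0,1],[0,-2,134,0,1],[0,-2,134,0,1],[0,-2,134,0,1],[0,-2,134,0,1],[0,-2,134,0,1]], newtons=40)

```text
t: 3.02
eef_pos: [0.622, -0.2819, 0.0675]
tool_rot: [0.0, 1.0, 0.001, 0.001]
contact_force: [-2.3, 0.9, 5.7]
gripper_width: 0.525
```

```bash
python3 - <<'E'
from h import *
shift([.5690,-.0445,.216],0)
E
```

```text
pos [ 0.622  -0.2819  0.0675] jaw ang 0.14 z [ 1.2e-03 -7.0e-04 -1.0e+00] shift [ -52.2 -237.4 -148.7] spin 0.14 q7 0.14 w 0.525 t 3.0167 F [-2.3  0.9  5.7]
```

Request:
step_arm(targets=[[0,0,-15,0,1],[0,0,-40,0,1],[0,0,-75,0,1],[0,0,-110,0,1],[0,0,-140,0,1],[0,0,-152,0,1],[-5,-25,-155,0,1],[-13,-60,-155,0,1],[-21,-95,-155,0,1],[-29,-130,-155,0,1],[-37,-165,-155,0,1],[-44,-200,-155,0,1],[-50,-225,-155,0,1],[-52,-235,-155,0,1],[-52,-237,-155,0,1],[-52,-237,-155,0,1],[-52,-237,-155,0,1],[-52,-237,-155,0,1]])

```text
t: 4.52
eef_pos: [0.5691, -0.0471, 0.2211]
tool_rot: [0.0, 1.0, -0.0, -0.0]
contact_force: [0.2, -0.5, -0.5]
gripper_width: 0.518
```

```bash
python3 - <<'E'
from h import *
s=cam('side');c=cam('top')
save(s,'b_s.png')
cv2.imwrite('pics/b1.png',cv2.resize(s['frame'][110:250,240:380],None,fx=4,fy=4)[:,:,::-1])
cv2.imwrite('pics/b2.png',cv2.resize(c['frame'][100:240,280:420],None,fx=4,fy=4)[:,:,::-1])
shift([.569,-.0445,.22],0)
E
```

```text
pos [ 0.5691 -0.0466  0.2211] jaw ang -0.01 z [-2.e-04 -4.e-04 -1.e+00] shift [-0.1 -2.1  1.1] spin -0.01 q7 -0.19 w 0.52 t 4.6167 F [ 0.8 -0.  -1.3]
```

View pics/b1.png

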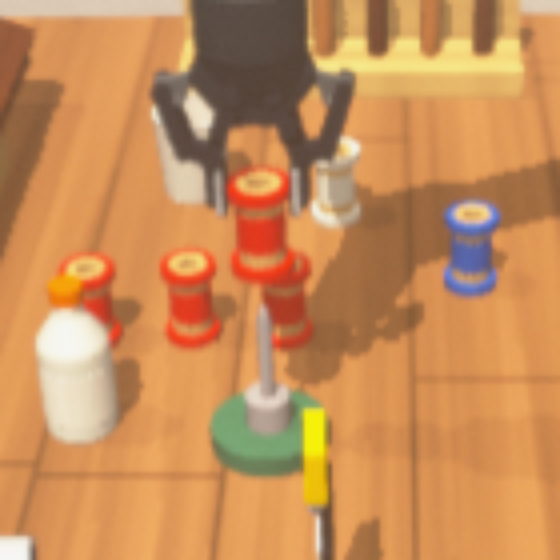

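View pics/b2.png

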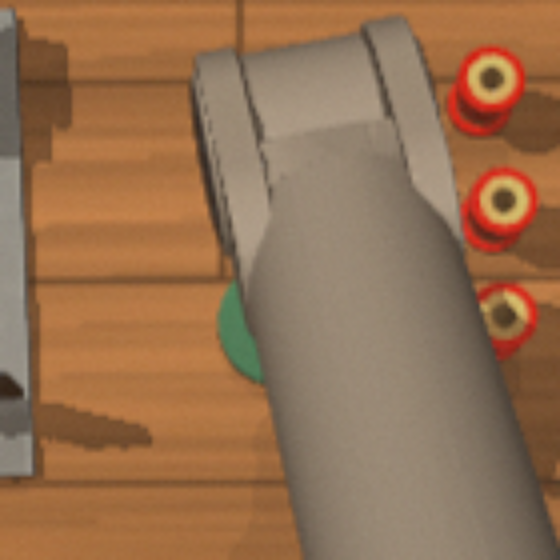

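```bash
cat > m.py <<'E'
from h import *
s=cam('side'); f=s['frame']; hs=cv2.cvtColor(f,cv2.COLOR_RGB2HSV)
p,_,_=tool(); zb=p[2]-.0675
red=((hs[...,0]<6)|(hs[...,0]>172))&(hs[...,1]>170)&(hs[...,2]>90)
red[:,:295]=0; red[:, 318:]=0; red[:148]=0;
for v in range(150,182): 
    u=np.nonzero(red[v])[0]; print(v,u.min() if len(u) else None,u.max() if len(u) else None,end='; ')
print()
# predicted pixels of the bobbin if centred on TCP, and of the spindle
for n,C in(('tcp',p),):
    for z in (zb,zb+.01,zb+.06,zb+.07):
        a=np.linspace(0,2*np.pi,60); X=np.c_[C[0]+.023*np.cos(a),C[1]+.023*np.sin(a),0*a+z]; q=proj(s,X); print('flange z',z.round(4),'u',q[:,0].min().round(1),q[:,0].max().round(1),'v',q[:,1].min().round(1),q[:,1].max().round(1))
# foot ellipse
g=(hs[...,0]>60)&(hs[...,0]<95)&(hs[...,1]>90); g[:195]=0;g[240:]=0;g[:,:280]=0;g[:,:]&=True
g[:,330:]=0
u=np.nonzero(g)[1];v=np.nonzero(g)[0]; print('green u',u.min(),u.max(),'v',v.min(),v.max())
for C in((.5683,-.0452),(.570,-.0437),(.572,-.042)):
    a=np.linspace(0,2*np.pi,90); b=[]
    for z in(.0,.02): b.append(proj(s,np.c_[C[0]+.045*np.cos(a),C[1]+.045*np.sin(a),0*a+z]))
    q=np.vstack(b); print(C,'u',q[:,0].min().round(1),q[:,0].max().round(1),'v',q[:,1].min().round(1),q[:,1].max().round(1),'tip',proj(s,[C[0],C[1],.123]).round(1),'sh',proj(s,[C[0],C[1],.045]).round(1))
cv2.imwrite('pics/c1.png',cv2.resize(f[145:225,270:350],None,fx=7,fy=7,interpolation=cv2.INTER_NEAREST)[:,:,::-1])
E
python3 m.py
```

```text
150 None None; 151 None None; 152 None None; 153 None None; 154 311 311; 155 297 311; 156 297 311; 157 297 311; 158 297 311; 159 297 311; 160 298 309; 161 300 307; 162 None None; 163 None None; 164 309 309; 165 300 310; 166 300 310; 167 300 310; 168 300 310; 169 300 310; 170 300 310; 171 300 310; 172 301 309; 173 None None; 174 312 312; 175 312 316; 176 298 316; 177 299 316; 178 299 316; 179 300 315; 180 305 314; 181 None None; 
flange z 0.1536 u 297.7 313.9 v 172.4 181.0
flange z 0.1636 u 297.6 313.8 v 169.4 178.0
flange z 0.2136 u 296.6 313.2 v 154.2 162.4
flange z 0.2236 u 296.4 313.1 v 151.0 159.2Traceback (most recent call last):
  File "m.py", line 16, in <module>
    u=np.nonzero(g)[1];v=np.nonzero(g)[0]; print('green u',u.min(),u.max(),'v',v.min(),v.max())
                                                           ~~~~~^^
    return umr_minimum(a, axis, None, out, keepdims, initial, where)
ValueError: zero-size array to reduction operation minimum which has no identity
```

```bash
sed -i 's/^g=.*$/g=(hs[...,0]>50)\&(hs[...,0]<100)\&(hs[...,1]>60)/; s/g\[:195\]=0;.*$/g[:195]=0;g[240:]=0;g[:,:280]=0/' m.py; python3 - <<'E'
from h import *
s=cam('side'); f=s['frame']; hs=cv2.cvtColor(f,cv2.COLOR_RGB2HSV); print(hs[219,297],hs[222,300],f[222,300])
E
python3 m.py | tail -6
```

```text
[ 58  76 167] [ 56  79 167] [122 167 115]
flange z 0.2137 u 296.6 313.2 v 154.2 162.5
flange z 0.2237 u 296.4 313.1 v 151.1 159.3
green u 294 317 v 209 224
(0.5683, -0.0452) u 293.0 322.9 v 205.4 228.8 tip [[306.5 185.8]] sh [[307.5 207.6]]
(0.57, -0.0437) u 292.4 322.3 v 205.7 229.1 tip [[305.9 186.1]] sh [[306.9 207.8]]
(0.572, -0.042) u 291.7 321.6 v 206.1 229.4 tip [[305.1 186.4]] sh [[306.2 208.2]]
```

View pics/c1.png

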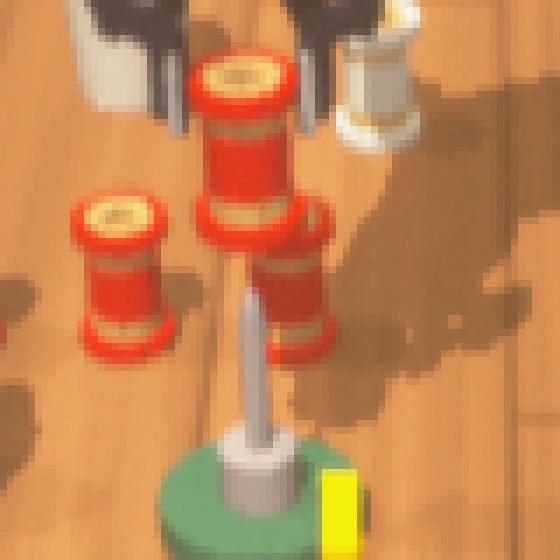

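Side view: the bobbin is centred on the TCP to within a pixel. The pin tip at (306,186) back-projects to about (0.570, −0.0438). I'll correct by (+1, −3) mm and lower it over the tip.

Request:
step_arm(targets=[[1,-3,0,0,1],[1,-3,8,0,1],[1,-3,16,0,1],[1,-3,24,0,1],[1,-3,30,0,1],[1,-3,34,0,1],[1,-3,38,0,1],[1,-3,41,0,1],[1,-3,44,0,1],[1,-3,44,0,1],[1,-3,44,0,1]])

```text
t: 5.68
eef_pos: [0.5699, -0.0418, 0.1773]
tool_rot: [0.0, 1.0, 0.001, 0.0]
contact_force: [-0.5, 0.5, -0.4]
gripper_width: 0.518
```

```bash
python3 m.py | tail -4; python3 -c "
from h import *
shift([.57,-.0438,.1125],0)"
```

```text
green u 293 317 v 210 224
(0.5683, -0.0452) u 293.0 322.9 v 205.4 228.8 tip [[306.5 185.8]] sh [[307.5 207.6]]
(0.57, -0.0437) u 292.4 322.3 v 205.7 229.1 tip [[305.9 186.1]] sh [[306.9 207.8]]
(0.572, -0.042) u 291.7 321.6 v 206.1 229.4 tip [[305.1 186.4]] sh [[306.2 208.2]]
pos [ 0.57   -0.0418  0.1775] jaw ang 0.13 z [ 4.e-04  0.e+00 -1.e+00] shift [-0.1  2.  65. ] spin 0.13 q7 -0.22 w 0.52 t 5.7333 F [ 0.1  0.2 -0.3]
```

View pics/c1.png

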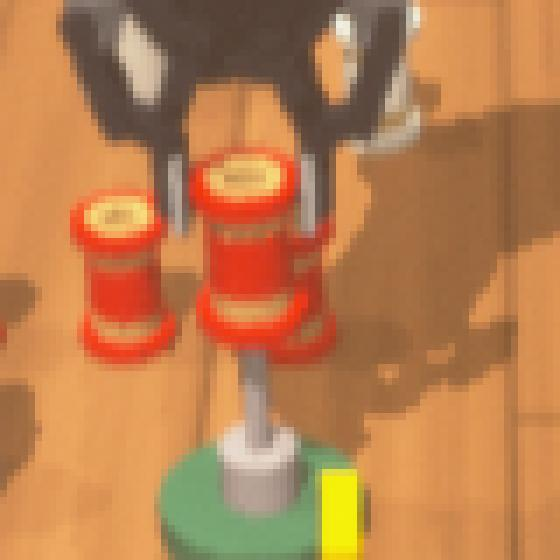

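The tip is inside the bore: it has disappeared under the lower flange and there's no contact force. Lowering further.

Request:
step_arm(targets=[[0,1,6,0,1],[0,1,12,0,1],[0,1,18,0,1],[0,1,24,0,1],[0,1,30,0,1],[0,1,36,0,1],[0,1,42,0,1],[0,1,48,0,1],[0,1,53,0,1],[0,1,57,0,1],[0,1,59,0,1],[0,1,59,0,1]])

```text
t: 6.73
eef_pos: [0.5696, -0.0428, 0.1178]
tool_rot: [-0.0, 1.0, 0.001, -0.0]
contact_force: [-0.7, -0.0, -0.1]
gripper_width: 0.522
```

Request:
step_arm(targets=[[0,0,2,0,1],[0,0,3,0,1],[0,0,4,0,1],[0,0,5,0,1],[0,0,6,0,1],[0,0,6,0,1]])

```text
t: 7.23
eef_pos: [0.57, -0.0428, 0.1125]
tool_rot: [0.0, 1.0, 0.001, 0.0]
contact_force: [-0.6, 0.7, 1.2]
gripper_width: 0.523
```

```bash
python3 m.py | tail -1; python3 -c "
from h import *
shift([.57,-.0438,.1125],0)"
```

```text
(0.572, -0.042) u 291.7 321.6 v 206.1 229.4 tip [[305.1 186.4]] sh [[306.2 208.2]]
pos [ 0.57   -0.0428  0.1125] jaw ang 0.13 z [ 3.e-04 -0.e+00 -1.e+00] shift [0. 1. 0.] spin 0.13 q7 -0.26 w 0.524 t 7.2833 F [-1.3 -0.2  2.1]
```

View pics/c1.png

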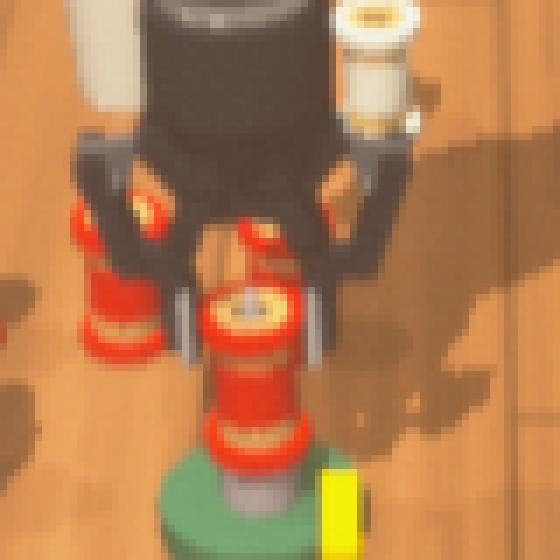

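The pin tip shows at the bore (crop 250,300) and light contact is just starting. I'll press 2 mm more, open and go straight up.

Request:
step_arm(targets=[[0,0,1,0,1],[0,0,2,0,1],[0,0,2,0,1],[0,0,1,0,0.4],[0,0,1,0,0.2],[0,0,0,0,0],[0,0,0,0,0],[0,0,0,0,0],[0,0,0,0,0],[0,0,0,0,0],[0,0,-20,0,0],[0,0,-50,0,0],[0,0,-85,0,0],[0,0,-115,0,0],[0,0,-130,0,0],[0,0,-130,0,0]])

```text
t: 8.62
eef_pos: [0.5721, -0.0426, 0.2465]
tool_rot: [0.0, 1.0, 0.001, 0.004]
contact_force: [0.7, -0.6, 0.1]
gripper_width: 0.996
```

```bash
python3 m.py | tail -1; python3 - <<'E'
from h import *
c=cam('top')
cv2.imwrite('pics/d2.png',cv2.resize(c['frame'][80:240,230:390],None,fx=3.6,fy=3.6)[:,:,::-1])
s=cam('side'); Q=cloud(s,(290,180,325,225),.095,.135); print(Q[:,2].max(), np.median(Q[:,2]))
shift([.5235,.1755,.240],0)
E
```

```text
(0.572, -0.042) u 291.7 321.6 v 206.1 229.4 tip [[305.1 186.4]] sh [[306.2 208.2]]
0.12477655853617065 0.11429752808047627
pos [ 0.5693 -0.0429  0.2414] jaw ang 0.13 z [-1.3e-03 -1.0e-04 -1.0e+00] shift [ -45.3 -218.5    1.4] spin 0.13 q7 -0.18 w 0.994 t 8.7667 F [-1.6 -0.8 -0.5]
```

View pics/c1.png

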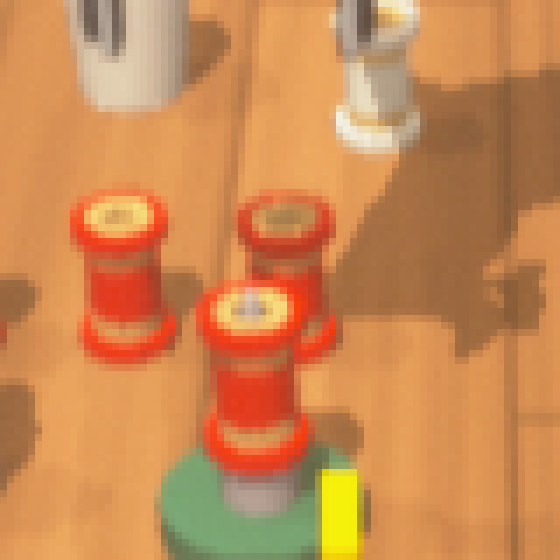

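View pics/d2.png

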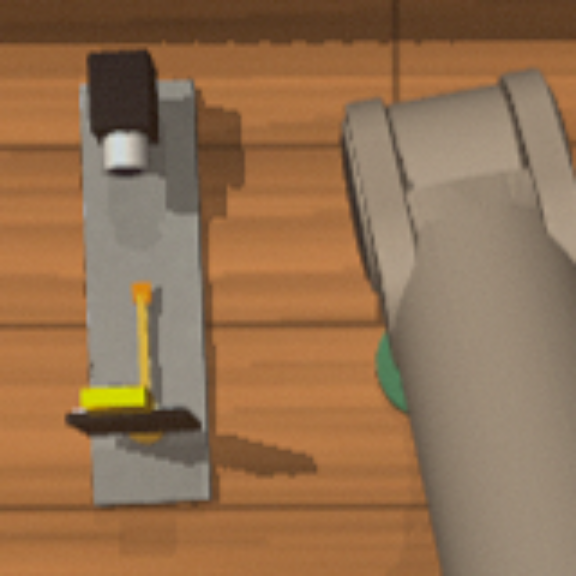

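The bobbin is seated: the flange face is at z≈0.114 and the pin tip sticks out at crop (250,303). Next is the station's axis and heading, from the plate corners and the grip.

```bash
python3 - <<'E'
from h import *
c=cam('top'); f=c['frame']; hs=cv2.cvtColor(f,cv2.COLOR_RGB2HSV)
m=((hs[...,1]<40)&(hs[...,2]>90)&(hs[...,2]<200)).astype(np.uint8); m[:,:245]=0;m[:,296:]=0;m[:95]=0;m[225:]=0
print(m.sum())
L=[];Rr=[]
for v in range(105,218):
    u=np.nonzero(m[v])[0]
    if len(u)>3: L.append((u.min()-.5,v)); Rr.append((u.max()+.5,v))
for e in(L,Rr):
    P=plane(c,e,.012)[:,:2]; vx,vy,x0,y0=cv2.fitLine(P.astype(np.float32),cv2.DIST_HUBER,0,.001,.001).ravel()
    print('edge ang',np.degrees(np.arctan(vy/vx)),'y at x=.52',y0+vy/vx*(.52-x0))
crn=[(230+x/3.6-.5,80+y/3.6-.5) for x,y in((80,85),(193,80),(210,498),(95,505))]
P=plane(c,crn,.012);print(P.round(4))
# needle orange tip and yellow grip
org=(hs[...,0]>10)&(hs[...,0]<20)&(hs[...,1]>200)&(hs[...,2]>200);org[:,:262]=0;org[:,276:]=0;org[:155]=0;org[168:]=0
v,u=np.nonzero(org);print('tip',u.mean(),v.mean(),plane(c,[(u.mean(),v.mean())],.025))
y=((hs[...,0]>25)&(hs[...,0]<34)&(hs[...,1]>200)&(hs[...,2]>150)).astype(np.uint8);y[:,:245]=0;y[:,290:]=0;y[:183]=0;y[205:]=0
k=cv2.findContours(y,0,1)[0];k=max(k,key=cv2.contourArea);r=cv2.minAreaRect(k);b=cv2.boxPoints(r)
print(r);v,u=np.nonzero(y);Q=pts(c,np.c_[u,v]);Q=Q[Q[:,2]>.17];print('grip top',len(Q),Q.mean(0),Q.min(0),Q.max(0))
r=cv2.minAreaRect((Q[:,:2]*1000).astype(np.float32));print(r)
s=cam('side');h2=cv2.cvtColor(s['frame'],cv2.COLOR_RGB2HSV);y=((h2[...,0]>25)&(h2[...,0]<34)&(h2[...,1]>200)&(h2[...,2]>150));y[:,:305]=0;y[:,335:]=0;y[:205]=0;y[245:]=0
v,u=np.nonzero(y);print('side grip u',u.min(),u.max(),'v',v.min(),v.max())
for X in((.522,.174,.18),(.524,.1755,.18)):
  print(proj(s,[[X[0]+a,X[1]+b,z] for z in(.18,.14) for a in(-.007,.007) for b in(-.022,.022)]).round(1).tolist())
E
```

```text
2701
edge ang 2.8158517 y at x=.52 0.21704951
edge ang 2.6450605 y at x=.52 0.12919842
[[0.7909 0.2301 0.012 ]
 [0.7943 0.1417 0.012 ]
 [0.4666 0.1264 0.012 ]
 [0.4617 0.2142 0.012 ]]
tip 268.53846153846155 160.30769230769232 [[0.62471518 0.17917879 0.025     ]]
((260.5, 189.5), (5.0, 17.0), 90.0)
grip top 87 [0.52254631 0.17318349 0.18102721] [0.51705595 0.15377946 0.17488126] [0.52940235 0.19480132 0.18657738]
((522.5137939453125, 174.10865783691406), (12.183050155639648, 41.16416549682617), 2.2323334217071533)
side grip u 316 320 v 212 224
[[322.5, 211.0], [322.0, 222.3], [316.8, 211.0], [316.0, 222.3], [322.9, 224.0], [322.3, 235.5], [317.2, 223.9], [316.5, 235.4]]
[[321.7, 211.4], [321.1, 222.7], [315.9, 211.4], [315.1, 222.7], [322.0, 224.3], [321.5, 235.9], [316.4, 224.3], [315.6, 235.8]]
```

Station heading is about 2.7° and the mirror axis about (0.524, 0.175). The line from the axis to the spindle runs at −78.2°, so the mirror has to turn about 40.5°. I'll move over the grip first.

Request:
step_arm(targets=[[-5,-25,0,0,0],[-13,-60,0,-1,0],[-21,-100,0,-2.6,0],[-29,-140,0,-2.6,0],[-37,-180,0,-2.6,0],[-45,-210,0,-2.6,0],[-45,-218,0,-2.6,0],[-45,-218,0,-2.6,0],[-45,-218,0,-2.6,0],[-45,-218,0,-2.6,0],[-45,-218,0,-2.6,0]])

```text
t: 9.78
eef_pos: [0.5249, 0.1728, 0.2418]
tool_rot: [0.001, 1.0, 0.022, -0.0]
contact_force: [-0.5, -0.7, -0.6]
gripper_width: 0.996
```

```bash
python3 - <<'E'
from h import *
s=cam('side')
cv2.imwrite('pics/e1.png',cv2.resize(s['frame'][130:290,220:380],None,fx=3.6,fy=3.6)[:,:,::-1])
shift([.524,.175,.164],2.7)
E
```

```text
pos [0.5249 0.1731 0.2419] jaw ang 2.56 z [-5.e-04 -8.e-04 -1.e+00] shift [-0.7 -2.  77.9] spin -0.14 q7 -0.56 w 0.998 t 9.8333 F [0.1 0.  0.7]
```

View pics/e1.png

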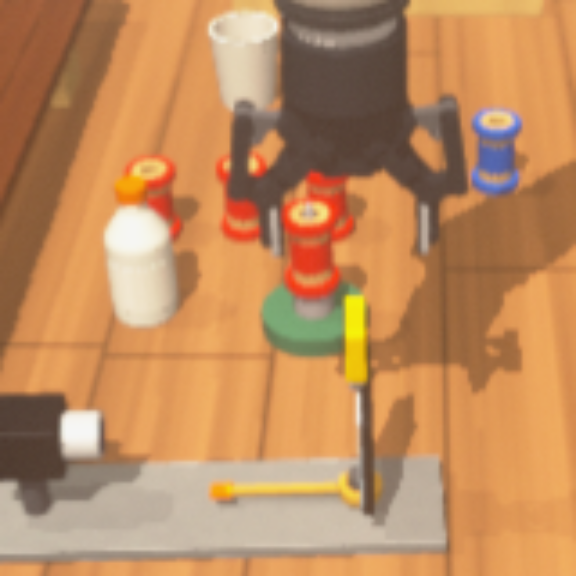

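The jaws straddle the yellow grip at crop (355,340). I'll descend and pinch it.

Request:
step_arm(targets=[[-1,-2,25,0,0],[-1,-2,45,0,0],[-1,-2,60,0,0],[-1,-2,70,0,0],[-1,-2,77,0,0],[-1,-2,77,0,0],[-1,-2,77,0,0],[-1,-2,77,0,0.5],[-1,-2,77,0,0.8],[-1,-2,77,0,1],[-1,-2,77,0,1],[-1,-2,77,0,1],[-1,-2,77,0,1],[-1,-2,77,0,1],[-1,-2,77,0,1]], newtons=40)

```text
t: 11.08
eef_pos: [0.5232, 0.1771, 0.1656]
tool_rot: [0.0, 1.0, 0.024, -0.0]
contact_force: [-2.5, -0.5, 4.2]
gripper_width: 0.163
```

```bash
python3 - <<'E'
from h import *
s=cam('side')
cv2.imwrite('pics/f1.png',cv2.resize(s['frame'][130:290,220:380],None,fx=3.6,fy=3.6)[:,:,::-1])
shift([.524,.175,.164],-37.8)
E
```

```text
pos [0.5232 0.1771 0.1656] jaw ang 2.73 z [ 0.e+00 -1.e-04 -1.e+00] shift [0.7 2.1 1.6] spin 40.53 q7 -0.62 w 0.154 t 11.1333 F [-2.2 -1.3  4.2]
```

View pics/f1.png

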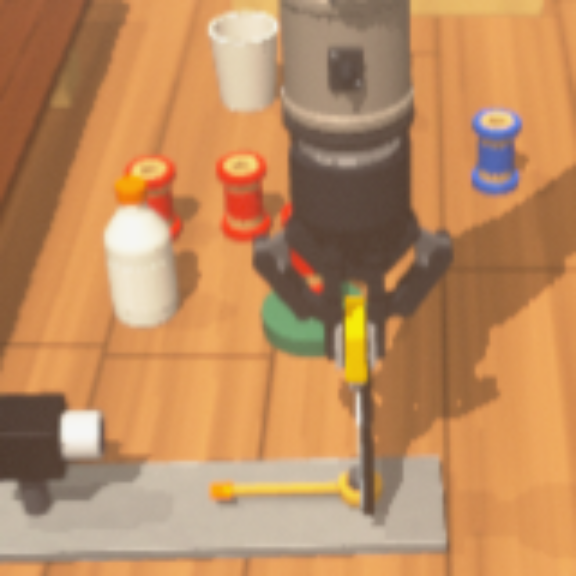

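The grip is held (opening about 13.5 mm). Turning 40.5° clockwise, which is positive spin because the tool z points down.

Request:
step_arm(targets=[[0,1,0,3,1],[0,2,0,6,1],[0,2,0,10,1],[0,2,0,14,1],[0,2,0,18,1],[0,2,0,22,1],[0,2,0,26,1],[0,2,0,30,1],[0,2,0,34,1],[0,2,0,37,1],[0,2,0,39.5,1],[0,2,0,40.5,1],[0,2,0,40.5,1],[0,2,0,40.5,1],[0,2,0,40.5,1]])

```text
t: 12.38
eef_pos: [0.5247, 0.1764, 0.1656]
tool_rot: [-0.002, 0.946, -0.323, 0.001]
contact_force: [3.2, 3.4, -1.5]
gripper_width: 0.162
```

```bash
python3 - <<'E'
from h import *
s=cam('side');c=cam('top')
cv2.imwrite('pics/g1.png',cv2.resize(s['frame'][150:290,220:390],None,fx=4,fy=4)[:,:,::-1])
cv2.imwrite('pics/g2.png',cv2.resize(c['frame'][80:240,230:440],None,fx=3.6,fy=3.6)[:,:,::-1])
shift([.524,.175,.164],-37.8)
E
```

```text
pos [0.5247 0.1764 0.1656] jaw ang -37.71 z [ 0.0031  0.0023 -1.    ] shift [0.3 1.6 1.6] spin 0.09 q7 -1.25 w 0.155 t 12.4833 F [ 4.2  3.7 -1.5]
```

View pics/g1.png

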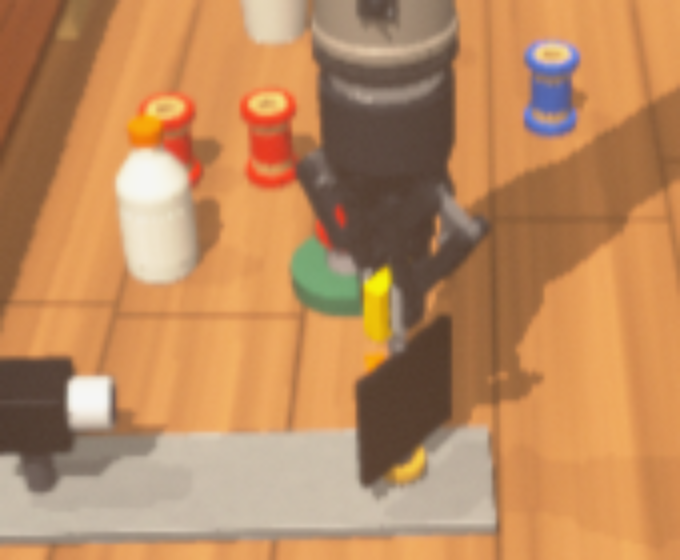

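View pics/g2.png

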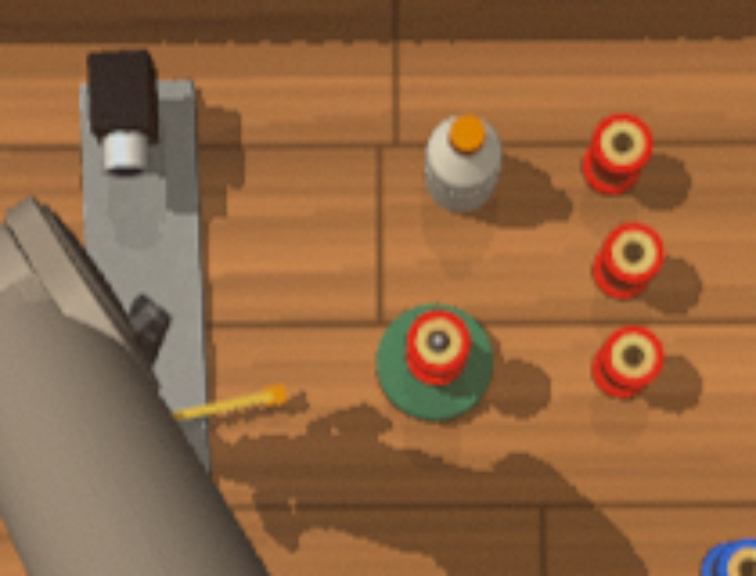

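The bobbin sits on the spindle (top crop 438,345) and the needle points towards it. Now measuring the needle angle.

```bash
cat > n.py <<'E'
from h import *
c=cam('top'); hs=cv2.cvtColor(c['frame'],cv2.COLOR_RGB2HSV)
m=(hs[...,0]>13)&(hs[...,0]<30)&(hs[...,1]>190)&(hs[...,2]>150); m[:,:279]=0;m[:,312:]=0;m[:180]=0;m[205:]=0
v,u=np.nonzero(m); P=plane(c,np.c_[u,v],.025)[:,:2]
vx,vy,x0,y0=cv2.fitLine((P*1000).astype(np.float32),cv2.DIST_HUBER,0,.1,.01).ravel()
if vy>0: vx,vy=-vx,-vy
print(len(P),'needle dir',np.degrees(np.arctan2(vy,vx)))
Q=cloud(c,(335,160,372,195),.111,.122); b=np.array(circ(Q)); print('bobbin',b.round(4),'foot',np.array(circ(cloud(c,(325,155,378,205),.017,.028))).round(4), 'flange z',np.median(Q[:,2]))
B=b[:2]
d=np.array([B[0]*1000-x0,B[1]*1000-y0]); t=d@[vx,vy]; print('line miss at bobbin mm',(vx*d[1]-vy*d[0]).round(2))
e=P[P[:,1]<P[:,1].min()+.012].mean(0)
print('needle end',P[P[:,1].argmin()],'centroid of end',e)
for A in((.5227,.1735),(.524,.1745)):
    g=lambda X:np.degrees(np.arctan2(X[1]-A[1],X[0]-A[0])); print(A,'tip bearing',g(e),'bobbin bearing',g(B))
shift([.524,.175,.164],-37.8)
E
python3 n.py
```

```text
28 needle dir -36.307987
bobbin [ 0.5686 -0.0455 23.2504] foot [ 0.5681 -0.0451 45.0426] flange z 0.11607825285188977
line miss at bobbin mm -82.72
needle end [0.54173917 0.06756195] centroid of end [0.54405029 0.07399179]
(0.5227, 0.1735) tip bearing -77.89032563760095 bobbin bearing -78.16506741030646
(0.524, 0.1745) tip bearing -78.71822003528479 bobbin bearing -78.54212399056787
pos [0.5247 0.1764 0.1656] jaw ang -37.71 z [ 0.0031  0.0023 -1.    ] shift [0.3 1.6 1.6] spin 0.09 q7 -1.25 w 0.16 t 12.5333 F [ 3.9  3.5 -2.9]
```

```bash
sed -i "s/^v,u=np.nonzero(m).*/m\&=(hs[...,2]>185); v,u=np.nonzero(m); k=np.abs(v-(195.3-.2*(u-278.6)))<3.5; u,v=u[k],v[k]; w=np.unique(u); print(list(zip(u,v))[:60]); v=np.array([v[u==x].mean() for x in w]); u=w; P=plane(c,np.c_[u,v],.025)[:,:2]/" n.py; python3 n.py
```

```text
[(np.int64(305), np.int64(187)), (np.int64(306), np.int64(187)), (np.int64(307), np.int64(187)), (np.int64(308), np.int64(187)), (np.int64(303), np.int64(188)), (np.int64(304), np.int64(188)), (np.int64(305), np.int64(188)), (np.int64(306), np.int64(188)), (np.int64(307), np.int64(188)), (np.int64(308), np.int64(188)), (np.int64(305), np.int64(189)), (np.int64(306), np.int64(189)), (np.int64(307), np.int64(189)), (np.int64(308), np.int64(189)), (np.int64(309), np.int64(189)), (np.int64(305), np.int64(190)), (np.int64(306), np.int64(190)), (np.int64(307), np.int64(190)), (np.int64(308), np.int64(190)), (np.int64(309), np.int64(190)), (np.int64(304), np.int64(191)), (np.int64(305), np.int64(191)), (np.int64(306), np.int64(191)), (np.int64(307), np.int64(191)), (np.int64(308), np.int64(191))]
7 needle dir -97.75721
bobbin [ 0.5688 -0.0457 22.9262] foot [ 0.5682 -0.0452 44.8612] flange z 0.1157994671928102
line miss at bobbin mm 40.42
needle end [0.54311759 0.06756408] centroid of end [0.54424809 0.07304032]
(0.5227, 0.1735) tip bearing -77.89378538131565 bobbin bearing -78.13123843599688
(0.524, 0.1745) tip bearing -78.71387945657817 bobbin bearing -78.50799172959671
pos [0.5247 0.1764 0.1656] jaw ang -37.71 z [ 0.0031  0.0024 -1.    ] shift [0.3 1.6 1.6] spin 0.09 q7 -1.25 w 0.16 t 12.5833 F [ 3.6  2.4 -1.6]
```

The orange tip bears −77.9° and the seated bobbin −78.1° from the axis, so they agree within about 0.3°. The jaw angle matches the computed one, and forces are small and steady. Handing in.

```bash
python3 -c "
from h import *
shift([.524,.175,.164],-37.8); print(bot.hand_in())"
```

```text
pos [0.5247 0.1764 0.1656] jaw ang -37.71 z [ 0.0031  0.0024 -1.    ] shift [0.3 1.6 1.6] spin 0.09 q7 -1.25 w 0.16 t 12.5833 F [ 3.6  2.4 -1.6]
the job is handed in; nothing more can be done
None
```

I put the rightmost red bobbin on the spindle, let go of it, then pinched the yellow grip and turned the mirror about 40.5° clockwise. I handed the job in at 12.6 s, still gripping the mirror.

- **Bobbin:** its top face measured z ≈ 0.114–0.116 m (0.115 expected when seated), concentric with the foot within about 1 mm, with the pin tip showing above the bore.
- **Mirror:** from the mirror axis, the needle's orange tip and the bobbin were within about 0.3° of each other. The jaw was at −37.7° against a computed −37.8°. I had no picture from the small camera itself, so this rests on the needle and geometry.
- **Forces:** the grip held steady with about 4–6 N on the wrist. I touched nothing else.
- **Checks that disagreed:** the top and side cameras differed by 2–4 mm, and I used the side view with the gripper's own position to line up the bobbin. Fitting a line to the needle shaft failed because the colour mask caught too few pixels, so the angle check uses only the tip. The tool also sat about 1.5–2 mm to one side of the estimated mirror axis.

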